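Brush out the parts pots and hang everything up

ROBOT

A 6-joint arm with a two-finger parallel gripper is mounted at the origin on the work surface. World frame = base frame: x ahead of the robot, y to its left, z up, the work surface at z = 0. Lengths are in m, angles in degrees, forces in N, time in s.
With the tool pointing down it reaches from about 0.3 to 0.75 m from the base axis. Payload 8.5 kg.
Tool frame: the origin (TCP) lies midway between the tips of the shut fingers; the grasp point (between the pads) lies 19 mm behind it; z points along the fingers, y is the line along which they close (so a half turn about z gives the same grasp; the last joint's range is limited). The gripper opens to 85 mm and grips with 20 to 120 N. Pads are 22 mm wide; open, the fingers measure 114 mm over their backs; the gripper's body (76 mm by 85 mm) begins 54 mm behind the grasp point. The pads swing forward as they close: fully open they stand 13 mm farther back than shut.
Start: joints at [57.794, 21.807, 74.336, -0, 83.858, -12.336], TCP at [0.187, 0.517, 0.231] pointing down, gripper open.
Joint ranges: [-178.18, 178.18], [-50.72, 133.34], [12.68, 142.11], [-81.47, 261.47], [9.98, 163.14], [-165.26, 165.26]. Speed limits (degrees/s): [136.94, 136.94, 180, 180, 180, 180].

INTERFACE

Orientations are given as a 3x3 rotation matrix whose columns are the frame's x, y, z axes.
In Python, from rig import observe, optics, order, spotter gives the robot as it stands.
- The arm moves only by the tool move_arm, never from a script. Its argument "series" is text: rows parted by semicolons, each of 5 numbers parted by spaces: the shift along the tool's x, y, z in cm, then the turn about the tool's z in degrees, then the opening, from -1 (shut) to 1 (fully open). A call has 1 to 8 rows; each row is the pose to reach, as a shift and turn from the pose commanded when the call began, along the tool's axes at that moment; what a row does not reach only later rows make up. A row lasts 1/8 s, in which the tool goes at most 62.5 mm and 10.7 degrees, less where a joint would pass 70% of its speed; a pose out of reach is approached as far as the arm can. A call with a gripper value outside its range is refused whole. The fingers move at their own pace and stop on an object; "force" is the grip in N (left out, the last holds). Time passes only in rows, so rows that repeat a pose let the fingers close. It gives the time, the measured TCP pose, the force, the opening and the grip force at its end, in the units of the state.
- observe(): the state, without advancing time (a new reading comes with each control period).
- optics.get_image(name): name is "side" or "top" or "wrist"; returns a dict with "pixels" (384x512x3 uint8, blue, green, red), "camera_matrix" (3x3 intrinsics, pixels), "rvec" (rotation vector, rad) and "tvec" (3), from world to camera coordinates, as OpenCV has them. Camera axes: x right, y down, z forward; pixel columns grow to the right and rows downward; lengths in m; the calibration is good to about 2 mm. A picture is of the moment at which its call begins. There is no depth.
- order.close_job(): hands the job in; it is judged then, once.
Trained networks look in the newest picture that a camera, given by its name, has taken for a name from the list of things; names that differ only in an ending like _2 or _b are one class to them, and where a whole thing is asked for, a point or a joint stands for the part that bears it (a point fixed in the world has none). Each returns a list of dicts, best first, with "score" (0 to 1); they miss things now and then, are a little off and sometimes report something else, mostly with a low value. They report only what shows in the picture. A call takes as long as a camera call. They do not tell look-alikes from the thing itself.
- spotter.find_in(thing, camera): "point" ([x, y, z] in m, in world coordinates, good to about 4 mm: the middle of the surface that is visible of it).
- spotter.cut_out(thing, camera): "pixels" (384x512 bool, what is visible of it).
- spotter.mark_of(thing, camera): "point" ([x, y, z] in m, in world coordinates, good to about 4 mm: a listed point, or the origin of a listed thing).
The state is a dict: "time_s": time; "q": joint angles; "qvel": joint speeds; "joint_efforts": joint torques, N m; "position": TCP position; "tool_rot": TCP orientation; "ft_force": force on the tool from outside, world axes, zero at the start; "wrist_torque": the same for the moment, N m; "grip_width": finger opening in m; "gripper_force": force on a finger pad.
Only numpy, scipy, OpenCV 4.12 (cv2) and the standard library are available. Lean on these libraries where they do the work, as an engineer would, in place of code of your own. Each camera call takes 0.05 s, during which the arm holds its last target. There are 200 camera calls.

TASK

Clean up the repair bench: take the bottle brush from its holder and brush out every pot on the tray, the tallest first and then by height, pushing the brush right down to the bottom twice in each pot with a good long pull upwards in between. Then hang the brush by its eye on a hook of the rack, and also hang every small tool from the mat by its wire eye on a hook, so that they all dangle freely and hang still. Leave the pots standing upright on the tray, and leave the other things on the bench alone.

Things in the scene. Friction and masses are not known exactly. Their poses are not given: they have to be found in the camera images.
- rack: dark steel rack, fixed: a bar 420 mm long along its y, top at z 199 mm, on two end posts, open below. Origin on the bench under the bar; its -x side faces the robot. Four hooks of 6 mm wire reach 66 mm out to -x, at y -144, -48, 48, 144 mm: each dips to a seat 48 mm in front of the bar at z 175 mm, then turns up, leaning outwards, to a tip 66 mm in front of the bar at z 210 mm
- tray: dark baking tray with white floor, fixed, 278 x 390 mm, floor 6 mm above the bench, rim 14 mm high; origin at its centre at bench level, long side along its y. It is on the robot's left or right; on the other side lies a grey ruled mat, 250 x 330 mm, 3 mm thick, with the small tools
- holder: black round cup fixed to the bench in which the brush stands: 52 mm outside, bore 33 mm, 55 mm high, inner floor at z = 8 mm, foot flange 76 mm across; origin at its underside on its axis
- brush: bottle brush, 70 g, 225 mm, head down in the holder; origin at the head's end, z along its axis to the handle. White head 24 mm across, z 0 to 70 mm; 8 mm shaft; wooden handle 14 x 14 mm, faces square to x and y, z 125 to 225: grip it from above near z 190. Steel wire eye (bore 22, outside 38, wire 8 mm) sticks out on the +x side at z 148, square to the handle. Hangs somewhat askew
- brush_eye (a point): centre of the brush's wire eye, at (28, 0, 148) mm in the brush frame
- hook0 (a point): wire centre at the seat (lowest part) of hook 0, counted from the rack's -y end; the tip is 18 mm further out (-x of the rack) and 32 mm higher
- hook1 (a point): wire centre at the seat (lowest part) of hook 1, counted from the rack's -y end; the tip is 18 mm further out (-x of the rack) and 32 mm higher
- hook2 (a point): wire centre at the seat (lowest part) of hook 2, counted from the rack's -y end; the tip is 18 mm further out (-x of the rack) and 32 mm higher
- hook3 (a point): wire centre at the seat (lowest part) of hook 3, counted from the rack's -y end; the tip is 18 mm further out (-x of the rack) and 32 mm higher
- pot_tall: tall open round grey plastic pot, one of up to three on the tray (they differ in height and width); 82 mm outside, bore 74 mm, 100 mm high, about 240 g; inner floor 6 mm above the underside; origin at the centre of its underside, z up. May be absent
- pot_mid: mid open round grey plastic pot, one of up to three on the tray (they differ in height and width); 74 mm outside, bore 66 mm, 80 mm high, about 190 g; inner floor 6 mm above the underside; origin at the centre of its underside, z up. May be absent
- pot_short: short open round grey plastic pot, one of up to three on the tray (they differ in height and width); 66 mm outside, bore 58 mm, 60 mm high, about 150 g; inner floor 6 mm above the underside; origin at the centre of its underside, z up. May be absent
- scraper: scraper, 50 g, lying flat on the mat: wooden handle 70 mm long (x -35 to 35), 14 wide, 12 thick, grip its middle; steel end at +x, to x = 80 mm: a flat blade 24 mm wide; at -x a steel wire eye lying flat (bore 22, outside 38, wire 8 mm). Origin under the middle of the handle. May be absent
- scraper_eye (a point): centre of the scraper's wire eye, at (-50, 0, 6) mm in its frame
- fork: fork, 50 g, lying flat on the mat: wooden handle 70 mm long (x -35 to 35), 14 wide, 12 thick, grip its middle; steel end at +x, to x = 80 mm: a two-pronged fork 18 mm wide; at -x a steel wire eye lying flat (bore 22, outside 38, wire 8 mm). Origin under the middle of the handle. May be absent
- fork_eye (a point): centre of the fork's wire eye, at (-50, 0, 6) mm in its frame
- pick: pick, 50 g, lying flat on the mat: wooden handle 70 mm long (x -35 to 35), 14 wide, 12 thick, grip its middle; steel end at +x, to x = 80 mm: a thin round pick 5 mm thick; at -x a steel wire eye lying flat (bore 22, outside 38, wire 8 mm). Origin under the middle of the handle. May be absent
- pick_eye (a point): centre of the pick's wire eye, at (-50, 0, 6) mm in its frame
- bung: black rubber bung, 24 mm across, 20 mm high, on the tray; a bystander to be left alone; origin at its underside
- cap: small brass cap, 22 mm across, 14 mm high, on the mat; a bystander to be left alone; origin at its underside
- tape: roll of paper tape lying flat, 64 mm across, 18 mm high; a bystander to be left alone; origin at its underside
- vial: small amber jar, 32 mm across, 60 mm high; a bystander to be left alone; origin at its underside
- tin: clear jar with metal cap, 60 mm across, 50 mm high; a bystander to be left alone; origin at its underside
- blower: black rubber air blower standing nozzle up, 52 mm across, 90 mm high; a bystander to be left alone; origin at its underside
Not all that is in view belongs to the job. Leave any orange look-alike of the brush alone.

How it is judged:
By the outcome, as a careful person would: the job done as asked, in the order asked, and still so for the second after the job is handed in, with the robot touching nothing.
Of pot_tall, pot_mid, pot_short only 2 to 3 are there at a start; the rules pass over those that are not, and their reading is None.
Of scraper, fork, pick only 2 to 3 are there at a start; the rules pass over those that are not, and their reading is None.
At some moment in a run one of pot_tall, pot_mid, pot_short, scraper, fork, pick may be knocked a few centimetres aside while the robot is not near it.
It also fails if it takes over 208 s, if anything falls off the work surface, if the arm or the gripper's body presses on something with over 40 N, if the wrist force passes 120 N, or if a joint passes its speed limit or range.

## Working session

There is one attempt and no reset: what is moved stays moved. The work goes in short steps, Python scripts to look and compute and a tool call to move; the robot and the scene stay as the last step left them, time stands still between calls to the robot, and variables do not carry over. Pictures are saved under pics/ and viewed, at most 14 in all, crops included, and the job is handed in when it is done.

Besides the shell and the picture viewer there is one more tool, called after "Call:" as name(argument=value, ...) on one line, values as JSON. move_arm: Moves the arm, as the interface text tells. Its arguments: {"type":"object","properties":{"series":{"type":"string"},"force":{"type":"number"}},"required":["series"]}

```bash
ls; mkdir -p pics; python3 - <<'E'
from rig import observe, optics, order, spotter
import cv2
s=observe();print(s)
for c in ["side","top"]:
    im=optics.get_image(c);cv2.imwrite(f"pics/{c}0.png",im["pixels"]);print(c,im["camera_matrix"],im["rvec"],im["tvec"])
E
```

```text
pics
{'time_s': 0.0, 'q': array([ 5.77938255e+01,  2.18402891e+01,  7.43853971e+01,  1.21744981e-03,
        8.38597210e+01, -1.23356830e+01]), 'qvel': array([ 0.02660822, -0.05168314,  0.0471987 ,  0.07230152, -0.04091955,
       -0.01654184]), 'joint_efforts': array([-4.73230357e-04, -4.48455369e+01, -2.31268877e+01, -1.44166115e-04,
        4.77610491e-03,  1.52305313e-05]), 'position': array([0.18677251, 0.51699279, 0.23071458]), 'tool_rot': array([[-9.40462389e-01,  3.39896799e-01, -8.12335454e-04],
       [ 3.39897601e-01,  9.40461620e-01, -1.25001900e-03],
       [ 3.39092861e-04, -1.45170672e-03, -9.99998889e-01]]), 'ft_force': array([0.09509364, 0.42435474, 0.39766675]), 'wrist_torque': array([0.00325391, 0.03375943, 0.01081527]), 'gripper_force': 0.0, 'grip_width': 0.08567517901409738}
side [[474.51343668   0.         249.77952179]
 [  0.         474.51343668 190.01731655]
 [  0.           0.           1.        ]] [ 2.0793929  -0.62929501  0.30835059] [-0.40585137  0.25146027  1.13092491]
top [[492.16201454   0.         262.60892932]
 [  0.         492.16201454 194.34246567]
 [  0.           0.           1.        ]] [ 2.10709612 -2.14646702  0.20688614] [-0.02388388  0.49828274  1.52718738]
```

View pics/side0.png

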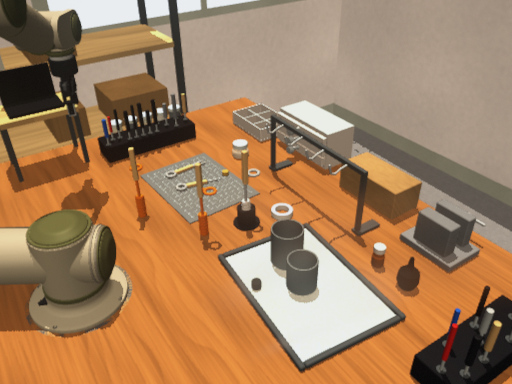

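View pics/top0.png

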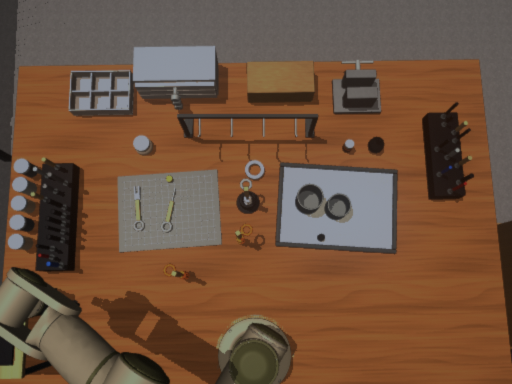

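```bash
python3 - <<'E'
from rig import observe, optics, order, spotter
import numpy as np
np.set_printoptions(precision=4,suppress=True)
for t in "rack tray holder brush brush_eye hook0 hook1 hook2 hook3 pot_tall pot_mid pot_short scraper scraper_eye fork fork_eye pick pick_eye bung cap tape vial tin blower".split():
    for c in ["top","side"]:
        r=spotter.mark_of(t,c)
        print(t,c,[(np.round(d["point"],4).tolist(),round(d["score"],2)) for d in r[:3]])
E
```

```text
rack top [([0.4748, -0.1744, 0.0064], 0.42)]
rack side [([0.6617, -0.3214, -0.0028], 0.25)]
tray top [([0.4562, -0.2772, -0.0033], 0.76)]
tray side [([0.456, -0.2747, 0.0032], 0.63), ([0.6633, -0.415, 0.0006], 0.34)]
holder top [([0.4814, 0.0132, 0.0034], 0.83)]
holder side [([0.4813, 0.0157, 0.0017], 0.79)]
brush top [([0.2476, 0.2153, 0.001], 0.75), ([0.3546, 0.0405, 0.0003], 0.56), ([0.4833, 0.0132, 0.0082], 0.45)]
brush side [([0.3567, 0.0349, 0.0029], 0.88), ([0.2438, 0.2128, 0.0008], 0.79), ([0.4797, 0.0097, 0.0051], 0.62)]
brush_eye top [([0.5092, 0.0141, 0.1542], 0.69), ([0.3779, 0.0171, 0.1487], 0.5), ([0.258, 0.2383, 0.1449], 0.5)]
brush_eye side [([0.5095, 0.0142, 0.156], 0.91), ([0.6607, 0.0562, 0.1753], 0.71), ([0.3706, 0.0178, 0.1491], 0.69)]
hook0 top [([0.6618, -0.0361, 0.1751], 0.91), ([0.6596, 0.0526, 0.1777], 0.74), ([0.6635, 0.1516, 0.1713], 0.72)]
hook0 side [([0.6627, 0.0552, 0.1778], 0.84), ([0.6666, 0.1542, 0.1735], 0.82), ([0.6587, -0.1335, 0.1776], 0.72)]
hook1 top [([0.6618, -0.0361, 0.1751], 0.91), ([0.6596, 0.0526, 0.1777], 0.74), ([0.6635, 0.1516, 0.1713
[... 1661 characters left out ...]
2)]
bung side [([0.3618, -0.2254, 0.0077], 0.67)]
cap top [([0.5599, 0.2703, 0.0071], 0.5)]
cap side [([0.5642, 0.2697, 0.0024], 0.53)]
tape top [([0.5859, -0.0094, -0.0044], 0.71)]
tape side [([0.588, -0.01, -0.0001], 0.63), ([0.3602, -0.2224, 0.0091], 0.62)]
vial top [([0.361, -0.2187, 0.0068], 0.61), ([0.6565, -0.3172, -0.0002], 0.52)]
vial side [([0.6572, -0.32, -0.0], 0.52), ([0.6627, 0.0557, 0.1765], 0.43), ([0.4815, 0.0166, 0.0047], 0.24)]
tin top [([0.6826, 0.3621, -0.0002], 0.82)]
tin side [([0.4775, -0.1787, 0.0074], 0.68), ([0.6785, 0.357, -0.0007], 0.64)]
blower top [([0.6629, -0.414, -0.0034], 0.72)]
blower side [([0.6655, -0.4135, 0.0002], 0.9), ([0.6613, 0.0562, 0.175], 0.49)]
```

```bash
cat > t.py <<'E'
from rig import observe, optics, order, spotter
import numpy as np, cv2
np.set_printoptions(precision=4,suppress=True)
def go(p,psi):
    """shift (cm, tool axes) and turn to put TCP at p, tool y at world angle psi"""
    s=observe();R=np.array(s["tool_rot"]);d=R.T@(np.array(p)-s["position"])*100
    y=np.degrees(np.arctan2(R[1,1],R[0,1]))
    turn=-((psi-y+180)%360-180)
    print("t %.2f pos"%s["time_s"],s["position"],"psi %.1f q6 %.0f"%(y,s["q"][5]),"->",d.round(2),"turn %.1f"%turn)
def look(*things,cams=("top","side"),n=2,f="mark_of"):
    for t in things:
        for c in cams:
            print(t,c,[(np.round(d["point"],4).tolist(),round(d["score"],2)) for d in getattr(spotter,f)(t,c)[:n]])
def snap(cam,name,box=None,k=1):
    im=optics.get_image(cam)["pixels"]
    if box: im=im[box[1]:box[3],box[0]:box[2]]
    cv2.imwrite(f"pics/{name}.png",cv2.resize(im,None,fx=k,fy=k,interpolation=cv2.INTER_CUBIC))
E
python3 - <<'E'
from t import *
go([.483,.0135,.30],90)
d=spotter.cut_out("brush","top")
for x in d[:3]: v,u=np.nonzero(x["pixels"]);print(x["score"],u.mean(),v.mean(),len(u))
E
```

```text
t 2.50 pos [0.1869 0.5172 0.2313] psi 70.1 q6 -12 -> [-44.97 -37.31  -6.87] turn -19.9
0.66 246.22459893048128 190.89839572192514 187
0.57 242.7462686567164 233.044776119403 201
0.54 177.15151515151516 272.8888888888889 198
```

Call:
move_arm(series="0 0 -6 0 1; -4 -3 -6.9 -2 1; -9 -7 -6.9 -4 1; -13 -11 -6.9 -6 1; -17 -14.5 -6.9 -8 1; -22 -18 -6.9 -10 1; -26 -22 -6.9 -12 1; -31 -26 -6.9 -14 1")

```text
time_s: 3.55
position: [0.3897, 0.167, 0.3006]
tool_rot: [[-0.995, 0.101, 0.001], [0.101, 0.995, 0.0], [-0.001, 0.0, -1.0]]
ft_force: [2.2, 0.6, 0.2]
grip_width: 0.0852
gripper_force: 0.0
```

Call:
move_arm(series="-5 -3.5 0 -2 1; -9 -7 0 -4 1; -13 -11 0 -6 1; -14 -11.3 0 -6 1; -14 -11.3 0 -6 1")

```text
time_s: 4.18
position: [0.517, 0.0421, 0.3]
tool_rot: [[-1.0, -0.002, -0.001], [-0.002, 1.0, 0.0], [0.001, 0.0, -1.0]]
ft_force: [0.3, -0.7, -0.3]
grip_width: 0.0854
gripper_force: 0.0
```

```bash
python3 - <<'E'
from t import *
go([.483,.0135,.1815],90)
look("brush_eye","brush",n=3);look("brush_eye","brush",cams=["wrist"])
snap("wrist","w1"); 
E
```

```text
t 4.17 pos [0.517  0.0421 0.3   ] psi 90.1 q6 -99 -> [ 3.4  -2.86 11.86] turn 0.1
brush_eye top [([0.5092, 0.0141, 0.1542], 0.69), ([0.3779, 0.0171, 0.1487], 0.5), ([0.258, 0.2383, 0.1449], 0.5)]
brush_eye side [([0.5095, 0.0142, 0.156], 0.91), ([0.6607, 0.0562, 0.1753], 0.71), ([0.3706, 0.0178, 0.1491], 0.69)]
brush top [([0.2476, 0.2153, 0.001], 0.75), ([0.3546, 0.0405, 0.0003], 0.56), ([0.4833, 0.0132, 0.0082], 0.45)]
brush side [([0.3567, 0.0349, 0.0029], 0.88), ([0.2438, 0.2128, 0.0008], 0.79), ([0.4797, 0.0097, 0.0051], 0.62)]Traceback (most recent call last):
  File "<stdin>", line 3, in <module>
  File "t.py", line 13, in look
    print(t,c,[(np.round(d["point"],4).tolist(),round(d["score"],2)) for d in getattr(spotter,f)(t,c)[:n]])
                                                                              ~~~~~~~~~~~~~~~~~~^^^^^
ValueError: no camera of that name has taken a picture
```

```bash
sed -i 's/^    for t in things:/    for c in cams: optics.get_image(c)\n    for t in things:/' t.py; python3 - <<'E'
from t import *
look("brush_eye","brush",n=3,cams=["side","wrist"])
snap("wrist","w1"); 
E
```

```text
brush_eye side [([0.509, 0.0126, 0.1556], 0.96), ([0.2557, 0.2383, 0.1501], 0.94), ([0.3704, 0.0168, 0.1488], 0.69)]
brush_eye wrist [([0.3717, 0.013, 0.147], 0.97), ([0.5097, 0.0164, 0.1586], 0.78)]
brush side [([0.4804, 0.0083, 0.0062], 0.75), ([0.3605, 0.0366, 0.0034], 0.72), ([0.2426, 0.2122, -0.0001], 0.72)]
brush wrist [([0.3605, 0.0417, 0.0032], 0.93)]
```

View pics/w1.png

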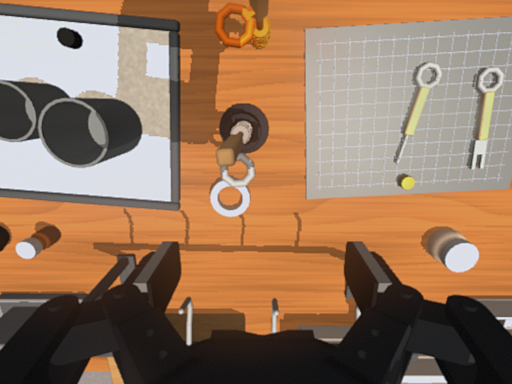

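```bash
cat >> t.py <<'E'
def ray(cam,uv,z,im=None):
    im=im or optics.get_image(cam);R,_=cv2.Rodrigues(np.array(im["rvec"]));t=np.array(im["tvec"]).ravel()
    n=cv2.undistortPoints(np.array([[uv]],float),np.array(im["camera_matrix"]),None).ravel()
    c=-R.T@t;d=R.T@np.array([n[0],n[1],1]);return c+d*(z-c[2])/d[2]
E
python3 - <<'E'
from t import *
print(ray("wrist",(227,157),.233),ray("wrist",(241,125),.1),ray("wrist",(242,173),.156))
go([.4825,.0135,.1815],90)
E
```

```text
[0.4804 0.0154 0.233 ] [0.4676 0.0164 0.1   ] [0.5121 0.0206 0.156 ]
t 4.88 pos [0.517  0.042  0.3003] psi 90.1 q6 -99 -> [ 3.46 -2.84 11.88] turn 0.1
```

Call:
move_arm(series="3.6 -2.75 0 0 1; 3.6 -2.75 2 0 1; 3.6 -2.75 6 0 1; 3.6 -2.75 10 0 1; 3.6 -2.75 11.6 0 1; 3.6 -2.75 11.6 0 1; 3.6 -2.75 11.6 0 -1; 3.6 -2.75 11.6 0 -1", force=60)

```text
time_s: 5.88
position: [0.4815, 0.0143, 0.1852]
tool_rot: [[-1.0, -0.002, 0.002], [-0.002, 1.0, -0.0], [-0.002, -0.0, -1.0]]
ft_force: [0.2, -0.1, 0.3]
grip_width: 0.0518
gripper_force: 0.0
```

Call:
move_arm(series="0 0 0 0 -1; 0 0 0 0 -1; 0 0 0 0 -1; 0 0 0 0 -1")

```text
time_s: 6.38
position: [0.4813, 0.0143, 0.1847]
tool_rot: [[-1.0, -0.002, 0.001], [-0.002, 1.0, -0.0], [-0.001, -0.0, -1.0]]
ft_force: [-1.1, 0.3, 5.6]
grip_width: 0.0131
gripper_force: 58.7
```

```bash
python3 - <<'E'
from t import *
go([.481,.0145,.30],90)
s=observe();print(s["ft_force"],s["gripper_force"],s["grip_width"])
E
```

```text
t 6.38 pos [0.4813 0.0143 0.1847] psi 90.1 q6 -103 -> [  0.02   0.02 -11.53] turn 0.1
[-1.067   0.2696  5.5549] 58.74212443828583 0.013110801719488049
```

Call:
move_arm(series="0 0 -3 0 -1; 0 0 -7 0 -1; 0 0 -11 0 -1; 0 0 -14 0 -1; 0 0 -14 0 -1; 0 0 -14 0 -1")

```text
time_s: 7.12
position: [0.4807, 0.0144, 0.323]
tool_rot: [[-1.0, -0.002, -0.002], [-0.002, 1.0, 0.001], [0.002, 0.001, -1.0]]
ft_force: [0.7, -0.4, 0.2]
grip_width: 0.0132
gripper_force: 58.6
```

```bash
python3 - <<'E'
from t import *
look("brush","brush_eye","pot_tall","pot_mid",n=3)
go([.4755,-.18,.325],90)
s=observe();print(s["gripper_force"],s["grip_width"])
snap("side","s1")
E
```

```text
brush top [([0.6606, -0.4139, -0.0019], 0.59), ([0.2489, 0.2136, 0.0016], 0.58), ([0.4819, 0.0145, 0.1461], 0.55)]
brush side [([0.2454, 0.2106, 0.0009], 0.86), ([0.3585, 0.0362, 0.0017], 0.84), ([0.4785, 0.0103, 0.1432], 0.56)]
brush_eye top [([0.2619, 0.2413, 0.144], 0.68)]
brush_eye side [([0.371, 0.0174, 0.1513], 0.93), ([0.5081, 0.0128, 0.2949], 0.89), ([0.6586, -0.0393, 0.1777], 0.37)]
pot_tall top [([0.4747, -0.1792, 0.002], 0.83)]
pot_tall side [([0.4785, -0.1818, 0.0054], 0.74)]
pot_mid top [([0.4534, -0.2713, 0.0057], 0.76), ([0.6583, -0.3163, 0.0016], 0.31)]
pot_mid side [([0.4514, -0.2702, 0.0076], 0.61)]
t 7.62 pos [0.4811 0.0144 0.3242] psi 90.1 q6 -103 -> [  0.6  -19.43  -0.08] turn 0.1
58.59673082828522 0.013069733770421161
```

View pics/s1.png

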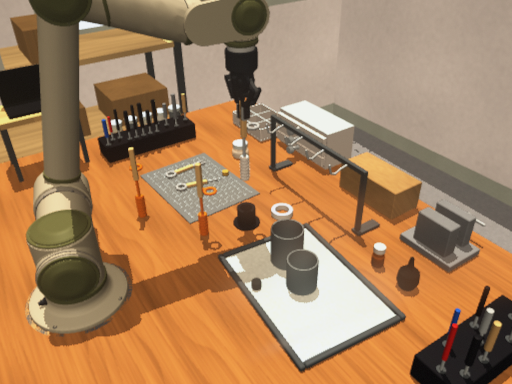

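Call:
move_arm(series="0.2 -4 0 0 -1; 0.3 -9 0 0 -1; 0.4 -14 0 0 -1; 0.5 -18 0 0 -1; 0.5 -19.5 0 0 -1; 0.5 -19.5 0 0 -1; 0.5 -19.5 4 0 -1; 0.5 -19.5 8 0 -1")

```text
time_s: 8.68
position: [0.4767, -0.179, 0.2438]
tool_rot: [[-1.0, -0.004, 0.001], [-0.004, 1.0, -0.0], [-0.001, -0.0, -1.0]]
ft_force: [0.8, -0.6, -1.0]
grip_width: 0.0134
gripper_force: 58.7
```

Call:
move_arm(series="0 0 3 0 -1; 0 0 4.6 0 -1; 0 0 5.3 0 -1; 0 0 5.6 0 -1; 0 0 5.6 0 -1; 0 0 5.6 0 -1")

```text
time_s: 9.43
position: [0.4767, -0.1806, 0.1888]
tool_rot: [[-1.0, -0.002, 0.001], [-0.002, 1.0, -0.0], [-0.001, -0.0, -1.0]]
ft_force: [-0.0, 0.4, -1.4]
grip_width: 0.013
gripper_force: 58.7
```

Call:
move_arm(series="0 0 0.2 0 -1; 0 0 0.3 0 -1; 0 0 0.3 0 -1")

```text
time_s: 9.8
position: [0.4778, -0.1812, 0.1886]
tool_rot: [[-1.0, -0.002, 0.006], [-0.002, 1.0, -0.003], [-0.006, -0.003, -1.0]]
ft_force: [-1.4, 2.4, 20.1]
grip_width: 0.0135
gripper_force: 60.5
```

Call:
move_arm(series="0 0 -3 0 -1; 0 0 -6 0 -1; 0 0 -8.5 0 -1; 0 0 -8.5 0 -1; 0 0 -6 0 -1; 0 0 -3 0 -1; 0 0 -1 0 -1; 0 0 -0.3 0 -1")

```text
time_s: 10.8
position: [0.4766, -0.1807, 0.1884]
tool_rot: [[-1.0, -0.002, 0.0], [-0.002, 1.0, 0.0], [-0.0, 0.0, -1.0]]
ft_force: [-3.0, 3.4, 40.4]
grip_width: 0.0133
gripper_force: 64.3
```

Call:
move_arm(series="0 0 0.2 0 -1; 0 0 0.3 0 -1; 0 0 0.3 0 -1")

```text
time_s: 11.18
position: [0.4775, -0.1806, 0.1884]
tool_rot: [[-1.0, -0.002, 0.005], [-0.002, 1.0, -0.002], [-0.005, -0.002, -1.0]]
ft_force: [-2.6, 4.5, 27.4]
grip_width: 0.0135
gripper_force: 62.6
```

Call:
move_arm(series="0 0 -3 0 -1; 0 0 -7 0 -1; 0 0 -11 0 -1; 0 0 -14 0 -1; 0 0 -14 0 -1; 0 0 -14 0 -1")

```text
time_s: 11.92
position: [0.4762, -0.1805, 0.3239]
tool_rot: [[-1.0, -0.002, -0.002], [-0.002, 1.0, 0.001], [0.002, 0.001, -1.0]]
ft_force: [-0.0, 0.7, -1.5]
grip_width: 0.0135
gripper_force: 58.8
```

```bash
python3 - <<'E'
from t import *
look("brush","brush_eye","pot_tall","pot_mid",n=3)
go([.4525,-.271,.328],90)
E
```

```text
brush top [([0.357, 0.041, -0.0006], 0.67), ([0.4751, -0.1806, 0.1476], 0.58), ([0.4524, 0.2684, 0.0023], 0.2)]
brush side [([0.4719, -0.1838, 0.1449], 0.72), ([0.2418, 0.2125, 0.0028], 0.58), ([0.4589, -0.2736, 0.0006], 0.22)]
brush_eye top [([0.3757, 0.0193, 0.1486], 0.55), ([0.5035, -0.1777, 0.2897], 0.44)]
brush_eye side [([0.5034, -0.1832, 0.2964], 0.92), ([0.3718, 0.014, 0.1519], 0.68), ([0.2594, 0.2422, 0.1505], 0.62)]
pot_tall top [([0.4792, -0.1759, 0.0042], 0.5), ([0.4525, 0.27, 0.0018], 0.43), ([0.6571, -0.1379, 0.1755], 0.37)]
pot_tall side [([0.4769, -0.183, 0.0046], 0.68), ([0.4805, 0.0133, 0.003], 0.16)]
pot_mid top [([0.4527, -0.2711, 0.002], 0.57)]
pot_mid side [([0.4521, -0.2707, 0.0076], 0.73)]
t 12.43 pos [ 0.4765 -0.1806  0.3252] psi 90.1 q6 -124 -> [ 2.42 -9.03 -0.28] turn 0.1
```

Call:
move_arm(series="1.2 -4.5 0 0 -1; 2.3 -8.9 0 0 -1; 2.3 -8.9 0 0 -1; 2.3 -8.9 0 0 -1; 2.3 -8.9 4 0 -1; 2.3 -8.9 8 0 -1; 2.3 -8.9 11.5 0 -1; 2.3 -8.9 13 0 -1")

```text
time_s: 13.42
position: [0.4536, -0.268, 0.1937]
tool_rot: [[-1.0, -0.004, -0.002], [-0.004, 1.0, 0.002], [0.002, 0.002, -1.0]]
ft_force: [0.2, 0.3, -0.1]
grip_width: 0.0131
gripper_force: 58.8
```

Call:
move_arm(series="0 0 0.4 0 -1; 0 0 0.7 0 -1; 0 0 0.9 0 -1; 0 0 1 0 -1; 0 0 1 0 -1")

```text
time_s: 14.05
position: [0.4546, -0.27, 0.1885]
tool_rot: [[-1.0, -0.003, 0.004], [-0.003, 1.0, -0.003], [-0.004, -0.003, -1.0]]
ft_force: [-1.8, 1.6, 16.8]
grip_width: 0.0129
gripper_force: 61.5
```

Call:
move_arm(series="0 0 -3 0 -1; 0 0 -5.5 0 -1; 0 0 -6.8 0 -1; 0 0 -6.8 0 -1; 0 0 -4 0 -1; 0 0 -2 0 -1; 0 0 -0.7 0 -1; 0 0 -0.1 0 -1")

```text
time_s: 15.05
position: [0.4546, -0.2702, 0.1883]
tool_rot: [[-1.0, -0.002, 0.003], [-0.002, 1.0, -0.002], [-0.003, -0.002, -1.0]]
ft_force: [-1.7, 3.1, 30.9]
grip_width: 0.013
gripper_force: 63.1
```

Call:
move_arm(series="0 0 0.2 0 -1; 0 0 0.2 0 -1; 0 0 0.2 0 -1")

```text
time_s: 15.42
position: [0.4549, -0.2702, 0.1883]
tool_rot: [[-1.0, -0.003, 0.005], [-0.003, 1.0, -0.004], [-0.005, -0.004, -1.0]]
ft_force: [-2.7, 3.7, 28.1]
grip_width: 0.0131
gripper_force: 63.4
```

Call:
move_arm(series="0 0 -3 0 -1; 0 0 -7 0 -1; 0 0 -11 0 -1; 0 0 -14 0 -1; 0 0 -14 0 -1; 0 0 -14 0 -1")

```text
time_s: 16.18
position: [0.4535, -0.2695, 0.3231]
tool_rot: [[-1.0, -0.002, -0.001], [-0.002, 1.0, 0.001], [0.001, 0.001, -1.0]]
ft_force: [0.2, 1.4, -1.5]
grip_width: 0.013
gripper_force: 59.0
```

```bash
python3 - <<'E'
from t import *
look("brush","brush_eye","pot_tall","pot_mid","pot_short","fork","fork_eye","pick","pick_eye","hook0",n=3)
go([.52,-.20,.33],90)
snap("top","t1",(100,100,420,300),2.4)
E
```

```text
brush top [([0.6616, 0.1532, 0.1733], 0.65), ([0.2462, 0.2151, -0.0045], 0.62), ([0.4531, -0.2697, 0.1481], 0.48)]
brush side [([0.3595, 0.035, 0.0023], 0.95), ([0.4477, -0.2695, 0.1424], 0.7), ([0.2431, 0.2118, 0.0016], 0.47)]
brush_eye top [([0.4502, -0.2687, 0.1478], 0.74), ([0.2611, 0.2393, 0.1486], 0.69), ([0.4806, -0.2694, 0.2921], 0.55)]
brush_eye side [([0.3701, 0.0153, 0.1483], 0.85), ([0.2545, 0.2413, 0.1502], 0.73), ([0.4599, 0.3704, 0.0009], 0.59)]
pot_tall top [([0.4793, -0.1804, 0.0067], 0.74)]
pot_tall side [([0.4769, -0.18, 0.0087], 0.86)]
pot_mid top [([0.5614, 0.2724, 0.0056], 0.67), ([0.6643, -0.037, 0.1729], 0.52), ([0.6571, 0.0539, 0.1771], 0.18)]
pot_mid side [([0.4546, -0.2689, 0.0045], 0.79)]
pot_short top [([0.4096, 0.3664, 0.0078], 0.74), ([0.4742, -0.1791, 0.0054], 0.31)]
pot_short side [([0.6796, 0.3581, 0.0001], 0.38)]
fork top [([0.4634, 0.3735, 0.0031], 0.63), ([0.6555, -0.1379, 0.174], 0.61), ([0.6606, -0.037, 0.1744], 0.2)]
fork side [([0.6653, 0.1547, 0.1736], 0.55), ([0.4633, 0.3705, 0.0015], 0.43)]
fork_eye top [([0.4109, 0.3677, 0.0042], 0.57), ([0.656, -0.1362, 0.1753], 0.17)]
fork_eye side [([0.4129, 0.3687, 0.0109], 0.67)]
pick top [([0.4527, 0.267, 0.0021], 0.52), ([0.5627, 0.2692, 0.0066], 0.36)]
pick side []
pick_eye top [([0.4036, 0.2751, 0.0057], 0.57)]
pick_eye side [([0.4108, 0.2752, 0.0053], 0.63)]
hook0 top [([0.6545, -0.1372, 0.1717], 0.89), ([0.6609, 0.0524, 0.1787], 0.71), ([0.6599, 0.151, 0.1708], 0.62)]
hook0 side [([0.6614, 0.0559, 0.1759], 0.91), ([0.6661, 0.1552, 0.1729], 0.66), ([0.6568, -0.1345, 0.1786], 0.57)]
t 17.27 pos [ 0.4537 -0.2697  0.3243] psi 90.1 q6 -134 -> [-6.64  6.96 -0.57] turn 0.1
```

View pics/t1.png

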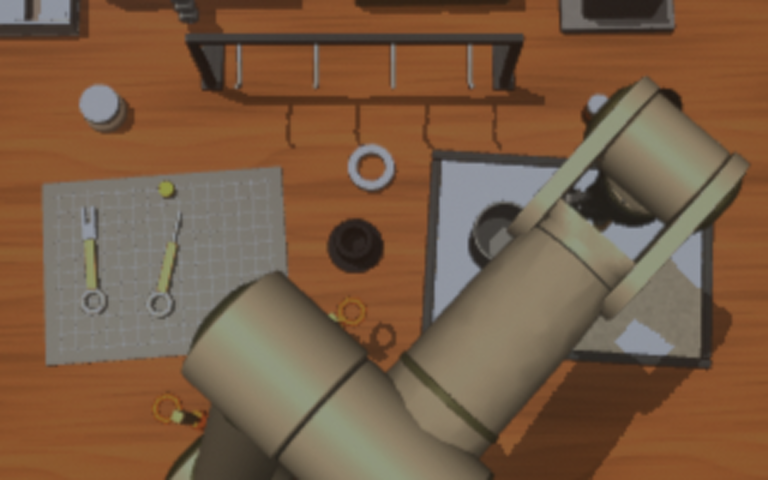

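Call:
move_arm(series="-3 2.5 0 0 -1; -7 6 0 0 -1; -11 9.5 0 0 -1; -14 12.5 0 0 -1; -15 13.4 0 0 -1; -15 13.4 0 0 -1; -15 13.4 2.5 0 -1; -15 13.4 5 0 -1")

```text
time_s: 18.32
position: [0.6025, -0.1368, 0.2741]
tool_rot: [[-1.0, -0.0, 0.001], [-0.0, 1.0, -0.001], [-0.001, -0.001, -1.0]]
ft_force: [0.6, -0.5, -1.1]
grip_width: 0.0136
gripper_force: 59.0
```

```bash
python3 - <<'E'
from t import *
look("brush_eye","hook0",n=4,cams=["top","side","wrist"])
go([.6125,-.1345,.2634],90)
snap("side","s2",(220,80,420,230),4);snap("top","t2",(230,100,390,200),4)
E
```

```text
brush_eye top [([0.2591, 0.2416, 0.1454], 0.42)]
brush_eye side [([0.6273, -0.1374, 0.2428], 0.77), ([0.3708, 0.0142, 0.1489], 0.59), ([0.2549, 0.2418, 0.1501], 0.56), ([0.459, -0.2771, 0.0014], 0.41)]
brush_eye wrist []
hook0 top [([0.658, 0.0534, 0.1766], 0.94), ([0.6614, 0.152, 0.1714], 0.79), ([0.6603, -0.0349, 0.1755], 0.7), ([0.6625, -0.416, -0.0007], 0.51)]
hook0 side [([0.6575, -0.1357, 0.1758], 0.9), ([0.661, -0.0411, 0.179], 0.86), ([0.6623, 0.0571, 0.1759], 0.84), ([0.6635, 0.1538, 0.1696], 0.59)]
hook0 wrist [([0.6599, -0.0408, 0.1771], 0.77), ([0.6631, 0.0609, 0.1775], 0.71)]
t 18.77 pos [ 0.6035 -0.1356  0.2753] psi 90.1 q6 -114 -> [-0.9   0.11  1.19] turn 0.1
```

View pics/s2.png

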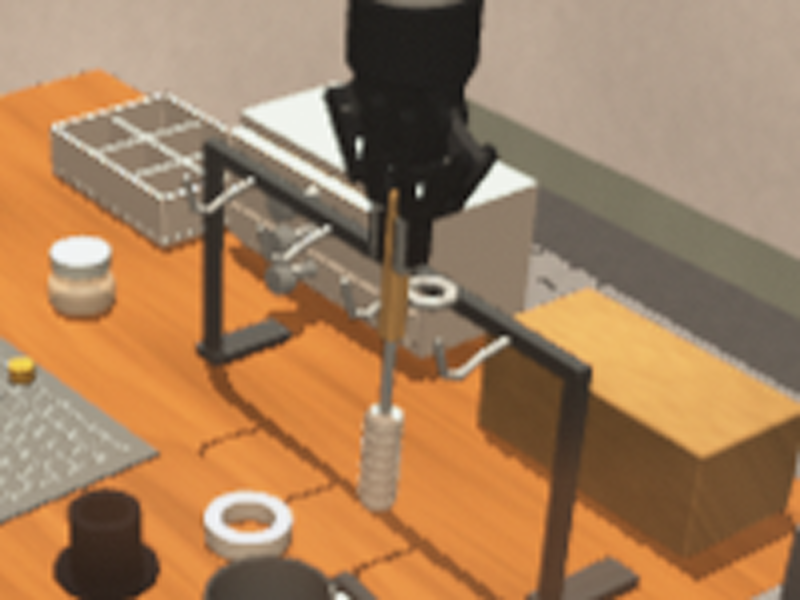

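Call:
move_arm(series="-1.05 0.1 0 0 -1; -1.05 0.1 1 0 -1; -1.05 0.1 1.5 0 -1; -1.15 0.1 2.3 0 -1; -1.4 0.1 3.1 0 -1; -1.4 0.1 3.1 0 -1")

```text
time_s: 19.62
position: [0.6173, -0.1343, 0.2424]
tool_rot: [[-1.0, -0.002, -0.001], [-0.002, 1.0, 0.001], [0.001, 0.001, -1.0]]
ft_force: [-0.1, -0.4, -0.8]
grip_width: 0.0134
gripper_force: 58.9
```

```bash
python3 - <<'E'
from t import *
look("brush_eye",n=3,cams=["side"])
go([.627,-.1345,.2175],90)
snap("side","s3",(290,120,370,180),8)
E
```

```text
brush_eye side [([0.2599, 0.2413, 0.1533], 0.88), ([0.6438, -0.1354, 0.2143], 0.66), ([0.3699, 0.0158, 0.1498], 0.61)]
t 19.73 pos [ 0.6175 -0.1344  0.2434] psi 90.1 q6 -113 -> [-0.95 -0.02  2.59] turn 0.1
```

View pics/s3.png

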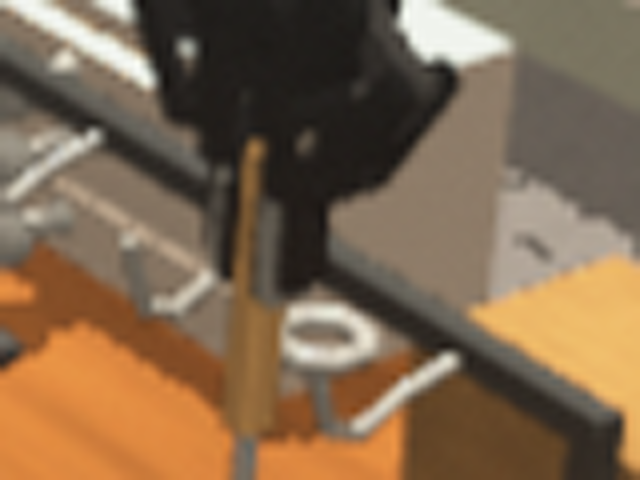

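Call:
move_arm(series="0 0 0.4 0 -1; -0.2 0 0.9 0 -1; -0.4 0 1.4 0 -1; -0.65 0 1.9 0 -1; -0.9 0 2.4 0 -1; -0.9 0 2.4 0 -1")

```text
time_s: 20.52
position: [0.6263, -0.1343, 0.2186]
tool_rot: [[-1.0, -0.002, -0.001], [-0.002, 1.0, 0.001], [0.001, 0.001, -1.0]]
ft_force: [-0.7, 0.3, -1.4]
grip_width: 0.0134
gripper_force: 58.9
```

```bash
python3 - <<'E'
from t import *
look("brush_eye",n=3,cams=["side"])
go([.627,-.1345,.2175],90)
snap("side","s4",(290,120,370,180),8)
E
```

```text
brush_eye side [([0.2599, 0.2433, 0.1536], 0.83), ([0.3706, 0.0158, 0.1505], 0.67), ([0.654, -0.1388, 0.1858], 0.6)]
t 20.62 pos [ 0.6262 -0.1343  0.2191] psi 90.1 q6 -113 -> [-0.08 -0.02  0.16] turn 0.1
```

View pics/s4.png

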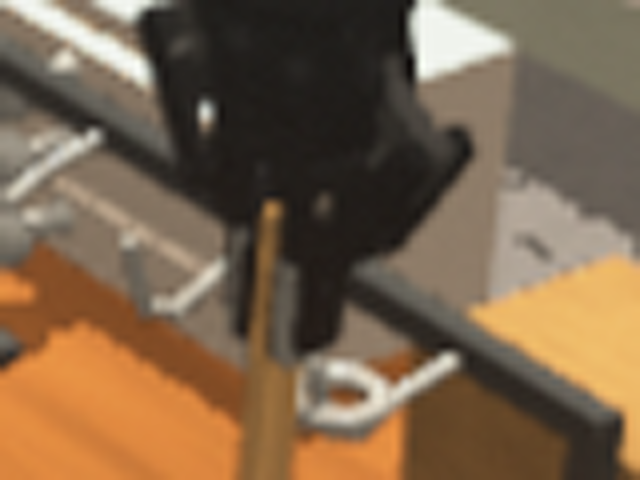

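Call:
move_arm(series="0 0 0.15 0 -1; -0.1 0 0.3 0 -1; -0.1 0 0.3 0 -1")

```text
time_s: 21.05
position: [0.6272, -0.1343, 0.216]
tool_rot: [[-1.0, -0.002, -0.001], [-0.002, 1.0, 0.0], [0.001, 0.0, -1.0]]
ft_force: [-2.0, 0.1, -3.2]
grip_width: 0.0133
gripper_force: 58.9
```

Call:
move_arm(series="0 0 0 0 -0.4; 0 0 0 0 -0.2; 0 0 0 0 0; 0 0 0 0 0.2; 0 0 0 0 0.4; 0 0 0 0 0.4; 0 0 0 0 0.4; 0 0 0 0 0.4")

```text
time_s: 22.05
position: [0.6274, -0.1343, 0.2163]
tool_rot: [[-1.0, -0.002, -0.0], [-0.002, 1.0, 0.0], [0.0, 0.0, -1.0]]
ft_force: [-0.1, -0.7, -0.4]
grip_width: 0.06
gripper_force: 0.0
```

Call:
move_arm(series="0 0 -2 0 0.4; 0 0 -5 0 0.4; 0 0 -9 0 0.4; 0 0 -12 0 0.4; 0 0 -12 0 0.4")

```text
time_s: 22.68
position: [0.6278, -0.1344, 0.3387]
tool_rot: [[-1.0, -0.002, 0.005], [-0.002, 1.0, -0.002], [-0.005, -0.002, -1.0]]
ft_force: [0.1, 0.4, -0.5]
grip_width: 0.0598
gripper_force: 0.0
```

```bash
python3 - <<'E'
from t import *
snap("side","s5",(220,80,420,230),4)
look("brush_eye","brush","fork","fork_eye","pick","pick_eye",n=3)
go([.462,.371,.25],92)
E
```

```text
brush_eye top [([0.2613, 0.2385, 0.1445], 0.5)]
brush_eye side [([0.2586, 0.2416, 0.1546], 0.84), ([0.6479, -0.1352, 0.1754], 0.76), ([0.3716, 0.014, 0.1503], 0.61)]
brush top [([0.5864, -0.0041, -0.0032], 0.4)]
brush side [([0.359, 0.0387, 0.0023], 0.79), ([0.2439, 0.2137, 0.0007], 0.79), ([0.7154, -0.1311, 0.0347], 0.71)]
fork top [([0.4629, 0.3731, 0.0029], 0.65)]
fork side [([0.4595, 0.373, 0.0006], 0.74)]
fork_eye top [([0.4102, 0.3682, 0.0066], 0.47)]
fork_eye side [([0.4152, 0.3688, 0.0121], 0.65), ([0.3652, -0.2227, 0.0086], 0.58)]
pick top [([0.464, 0.3731, 0.0075], 0.27), ([0.6794, 0.3564, 0.0014], 0.26)]
pick side [([0.4581, 0.2712, 0.0048], 0.5), ([0.4089, 0.2747, 0.0066], 0.33)]
pick_eye top []
pick_eye side [([0.4082, 0.2734, 0.0075], 0.63)]
t 23.43 pos [ 0.6274 -0.1343  0.3363] psi 90.1 q6 -113 -> [16.43 50.57  8.63] turn -1.9
```

View pics/s5.png

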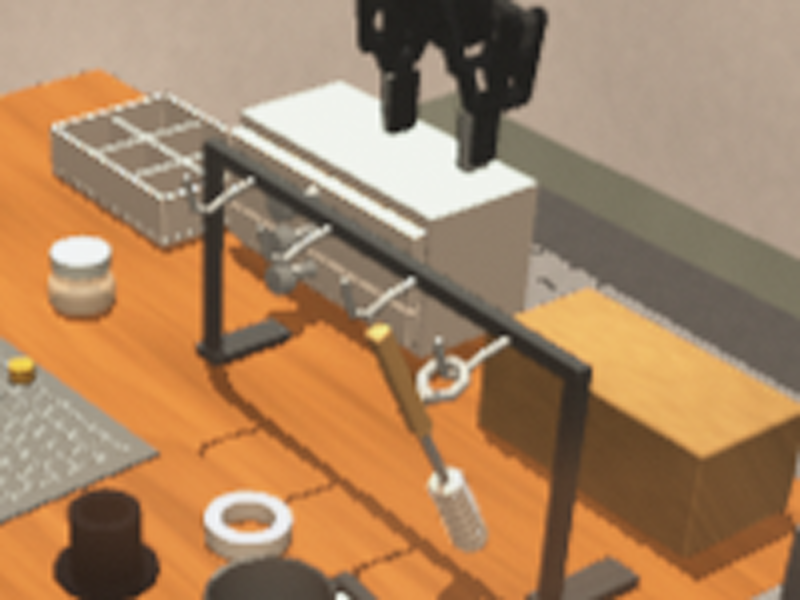

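Call:
move_arm(series="2 5 0 0 0.7; 4 11 0 0 0.7; 6 17 0 0 0.7; 8 23 0 0 0.7; 10 29 0 -1 0.7; 12 35 0 -2 0.7; 14 41 2 -3 0.7; 16 46 4 -4 0.7")

```text
time_s: 24.42
position: [0.4664, 0.3251, 0.297]
tool_rot: [[-0.997, -0.073, 0.001], [-0.073, 0.997, 0.001], [-0.001, 0.0, -1.0]]
ft_force: [1.0, -0.2, 0.5]
grip_width: 0.0725
gripper_force: 0.0
```

```bash
python3 - <<'E'
from t import *
go([.4615,.372,.11],94)
look("fork","fork_eye","pick","pick_eye",n=2,cams=["wrist","side"])
snap("wrist","w2")
E
```

```text
t 24.43 pos [0.4664 0.3251 0.297 ] psi 94.2 q6 -71 -> [ 0.17  4.7  18.7 ] turn 0.2
fork wrist [([0.4597, 0.3718, 0.0018], 0.9), ([0.5642, 0.2703, 0.0022], 0.55)]
fork side [([0.4609, 0.3709, 0.0003], 0.66)]
fork_eye wrist [([0.4153, 0.3669, 0.0074], 0.95)]
fork_eye side [([0.4147, 0.3683, 0.0106], 0.57)]
pick wrist [([0.4585, 0.2703, 0.0041], 0.93), ([0.4798, 0.0125, 0.0017], 0.46)]
pick side [([0.454, 0.268, 0.0025], 0.47)]
pick_eye wrist [([0.4111, 0.2742, 0.0111], 0.81)]
pick_eye side [([0.4545, -0.2675, 0.0047], 0.68), ([0.4087, 0.277, 0.0084], 0.64)]
```

View pics/w2.png

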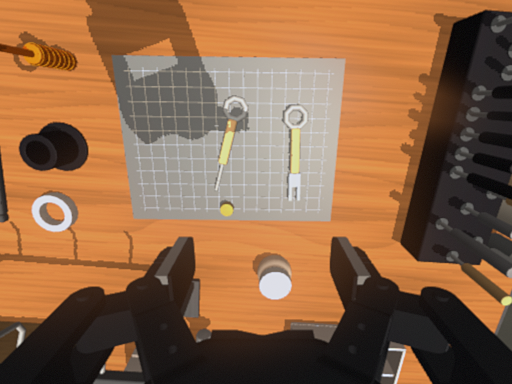

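Call:
move_arm(series="0 2.5 4 0 0.6; 0.05 4.66 9 0 0.6; 0.05 4.66 14 0 0.6; 0.05 4.66 19 0 0.6; 0.05 4.66 23 0 0.6; 0.05 4.66 25 0 0.6; 0.05 4.66 25 0 0.6")

```text
time_s: 25.85
position: [0.4631, 0.3691, 0.046]
tool_rot: [[-0.997, -0.071, -0.002], [-0.071, 0.997, -0.001], [0.002, -0.001, -1.0]]
ft_force: [0.6, 0.4, 0.0]
grip_width: 0.0681
gripper_force: 0.0
```

```bash
python3 - <<'E'
from t import *
go([.4625,.3715,.0065],94)
look("fork","fork_eye",n=2,cams=["wrist"])
E
```

```text
t 25.85 pos [0.4631 0.3691 0.046 ] psi 94.1 q6 -67 -> [0.03 0.25 3.95] turn 0.1
fork wrist []
fork_eye wrist [([0.4086, 0.3657, 0.0095], 0.93)]
```

Call:
move_arm(series="0.1 0.2 2 0 0.6; 0.1 0.2 3.5 0 0.6; 0.1 0.2 3.9 0 0.6; 0.1 0.2 3.9 0 0.2; 0.1 0.2 3.9 0 -0.2; 0.1 0.2 3.9 0 -0.6; 0.1 0.2 3.9 0 -1; 0.1 0.2 3.9 0 -1", force=60)

```text
time_s: 27.0
position: [0.4624, 0.3718, 0.0088]
tool_rot: [[-0.997, -0.072, 0.001], [-0.072, 0.997, 0.0], [-0.001, 0.0, -1.0]]
ft_force: [-1.4, -0.7, 5.2]
grip_width: 0.0113
gripper_force: 59.1
```

Call:
move_arm(series="0 0 0 0 -1; 0 0 0 0 -1; 0 0 0 0 -1")

```text
time_s: 27.38
position: [0.4624, 0.3718, 0.0087]
tool_rot: [[-0.997, -0.072, 0.001], [-0.072, 0.997, 0.0], [-0.001, 0.0, -1.0]]
ft_force: [-0.7, 0.3, 6.7]
grip_width: 0.0117
gripper_force: 59.1
```

Call:
move_arm(series="0 0 -2 0 -1; 0 0 -6 0 -1; 0 0 -11 0 -1; 0 0 -16 0 -1; 0 0 -21 0 -1; 0 0 -24 0 -1; 0 0 -24 0 -1")

```text
time_s: 28.25
position: [0.4627, 0.372, 0.25]
tool_rot: [[-0.997, -0.072, 0.004], [-0.072, 0.997, 0.002], [-0.004, 0.002, -1.0]]
ft_force: [-0.1, -0.8, -0.6]
grip_width: 0.0112
gripper_force: 58.7
```

```bash
python3 - <<'E'
from t import *
s=observe();print(s["grip_width"],s["gripper_force"])
look("fork","fork_eye",n=2,cams=["wrist","side","top"])
go([.53,.25,.29],-90)
snap("side","s6",(150,40,350,190),4)
E
```

```text
0.011204506830123773 58.66585671901703
fork wrist [([0.461, 0.3738, 0.2473], 0.73)]
fork side [([0.408, 0.2745, 0.0103], 0.64), ([0.4582, 0.371, 0.2406], 0.61)]
fork top [([0.6629, -0.4129, -0.0011], 0.48)]
fork_eye wrist []
fork_eye side [([0.4126, 0.369, 0.2494], 0.58)]
fork_eye top []
t 28.70 pos [0.4621 0.3716 0.2475] psi 94.1 q6 -67 -> [ -5.89 -12.62  -4.25] turn -175.9
```

View pics/s6.png

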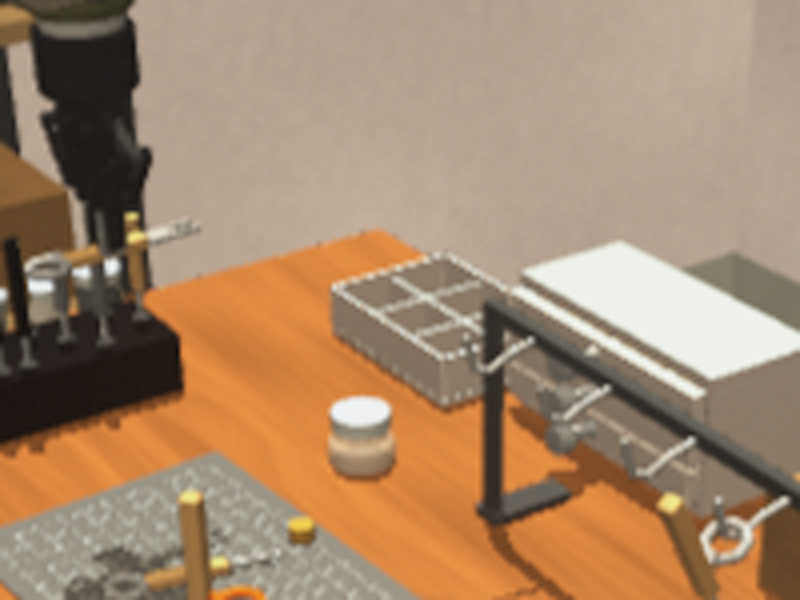

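Call:
move_arm(series="0 0 -2 10 -1; -0.5 -2 -4 20 -1; -1 -4 -5.2 30 -1; -1.5 -6 -5.2 40 -1; -2 -8 -5.2 50 -1; -2.5 -10 -5.2 60 -1; -2.9 -12.4 -5.2 70 -1; -2.9 -12.4 -5.2 80 -1")

```text
time_s: 29.75
position: [0.5004, 0.2487, 0.3001]
tool_rot: [[-0.237, 0.972, -0.0], [0.972, 0.237, -0.0], [-0.0, -0.0, -1.0]]
ft_force: [-0.7, 0.7, -0.3]
grip_width: 0.0115
gripper_force: 58.7
```

Call:
move_arm(series="0 0 0 10 -1; 0 0 0 20 -1; 0 0 0 30 -1; 0 0 0 40 -1; 0 0 0 50 -1; 0 0 0 60 -1; 0 0 0 70 -1; 0 0 0 80 -1")

```text
time_s: 30.75
position: [0.5, 0.2501, 0.3]
tool_rot: [[0.915, 0.404, -0.0], [0.404, -0.915, -0.0], [-0.0, -0.0, -1.0]]
ft_force: [-0.3, 0.2, -0.7]
grip_width: 0.0115
gripper_force: 58.7
```

Call:
move_arm(series="0 0 0 10 -1; 0 0 0 20 -1; 0 0 0 24 -1; 0 0 0 24 -1; 0 0 0 24 -1")

```text
time_s: 31.38
position: [0.5, 0.2501, 0.3001]
tool_rot: [[1.0, 0.004, -0.0], [0.004, -1.0, -0.0], [-0.0, 0.0, -1.0]]
ft_force: [0.5, 0.1, -0.7]
grip_width: 0.0119
gripper_force: 58.7
```

```bash
python3 - <<'E'
from t import *
look("fork_eye","hook3",n=4,cams=["side"])
go([.596,.153,.25],-90)
E
```

```text
fork_eye side [([0.5563, 0.2541, 0.3011], 0.46)]
hook3 side [([0.6583, -0.042, 0.1783], 0.94), ([0.6667, 0.1551, 0.1718], 0.91), ([0.6605, -0.133, 0.1749], 0.77), ([0.6662, 0.0568, 0.176], 0.63)]
t 31.52 pos [0.5    0.25   0.3001] psi -89.8 q6 104 -> [9.57 9.73 5.01] turn 0.2
```

Call:
move_arm(series="3 3 0 0 -1; 6 6.5 0 0 -1; 9.2 9.8 0 0 -1; 9.2 9.8 2 0 -1; 9.2 9.8 5 0 -1; 9.2 9.8 6 0 -1; 9.2 9.8 6 0 -1")

```text
time_s: 32.4
position: [0.5922, 0.1524, 0.2402]
tool_rot: [[1.0, 0.003, -0.0], [0.003, -1.0, -0.0], [-0.0, 0.0, -1.0]]
ft_force: [0.3, -0.5, 0.5]
grip_width: 0.0116
gripper_force: 58.7
```

```bash
python3 - <<'E'
from t import *
look("fork_eye","hook3",n=4,cams=["side","wrist","top"])
go([.596,.153,.25],-90)
snap("side","s7",(230,90,330,165),8)
E
```

```text
fork_eye side [([0.6485, 0.1544, 0.2435], 0.5)]
fork_eye wrist [([0.4061, 0.2726, 0.0089], 0.17)]
fork_eye top [([0.6992, -0.1316, 0.0343], 0.25)]
hook3 side [([0.6617, 0.0556, 0.1753], 0.96), ([0.6607, -0.0382, 0.1787], 0.63), ([0.6642, 0.1565, 0.1733], 0.63), ([0.6585, -0.1335, 0.1762], 0.59)]
hook3 wrist [([0.6619, 0.0578, 0.1777], 0.94), ([0.6658, 0.1543, 0.1753], 0.7)]
hook3 top [([0.6595, 0.0525, 0.1766], 0.73), ([0.6562, -0.136, 0.1742], 0.64)]
t 32.85 pos [0.5923 0.1523 0.2404] psi -89.9 q6 93 -> [ 0.37 -0.07 -0.96] turn 0.1
```

View pics/s7.png

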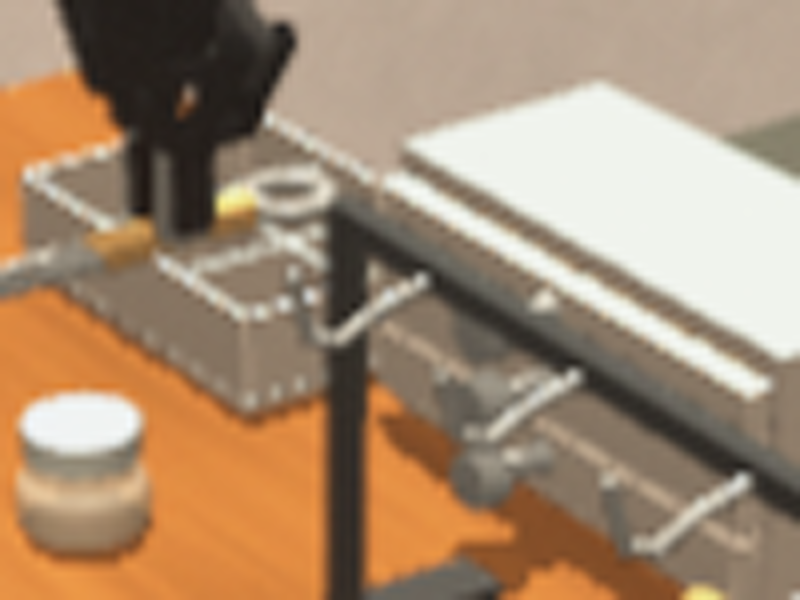

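```bash
python3 - <<'E'
from t import *
im=optics.get_image("side")
print(ray("side",(266.6,113.75),.2415,im), "eye"); 
for uv in [(266.7,123.6),(266.9,124.5)]: print(ray("side",uv,.209,im))
P=lambda p:cv2.projectPoints(np.array([p],float),im["rvec"],im["tvec"],im["camera_matrix"],None)[0].ravel()
print(P([.6645,.153,.175]),P([.6465,.1534,.21]))
E
```

```text
[0.6481 0.1522 0.2415] eye
[0.6491 0.1533 0.209 ]
[0.6461 0.148  0.209 ]
[270.964  132.5712] [265.9599 123.511 ]
```

Call:
move_arm(series="0 0 1 0 -1; 0 0 2 0 -1; 0.1 0 3 0 -1; 0.4 0 3.6 0 -1; 0.7 0 4.2 0 -1; 0.9 0 4.7 0 -1; 0.9 0 4.7 0 -1; 0.9 0 4.7 0 -1")

```text
time_s: 33.95
position: [0.6013, 0.1523, 0.1934]
tool_rot: [[1.0, 0.002, 0.0], [0.002, -1.0, 0.0], [0.0, -0.0, -1.0]]
ft_force: [0.3, 0.3, -1.0]
grip_width: 0.0118
gripper_force: 58.7
```

```bash
python3 - <<'E'
from t import *
look("fork_eye",n=4,cams=["side"])
go([.606,.153,.183],-90)
snap("side","s8",(230,90,330,165),8)
E
```

```text
fork_eye side []
t 34.05 pos [0.6013 0.1523 0.1934] psi -89.9 q6 93 -> [ 0.47 -0.07  1.04] turn 0.1
```

View pics/s8.png

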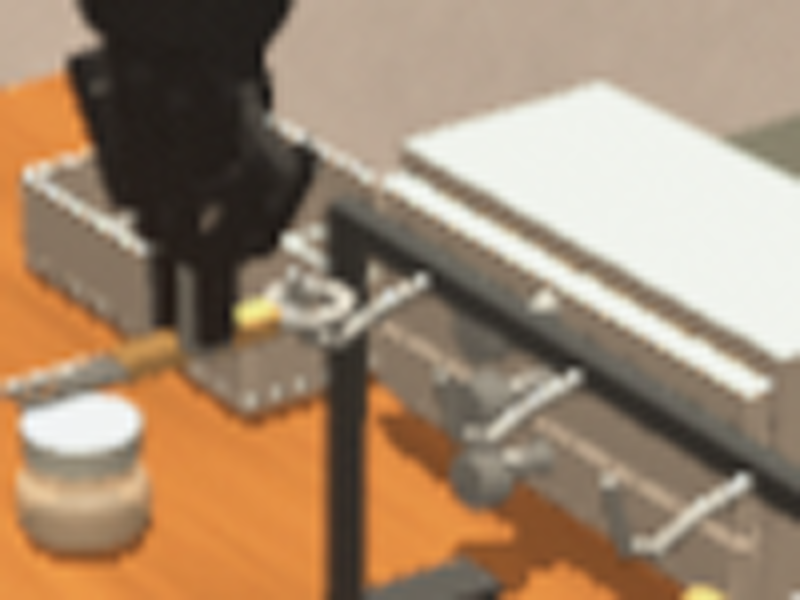

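Call:
move_arm(series="0.2 0 0.3 0 -1; 0.3 0 0.6 0 -1; 0.3 0 0.6 0 -1; 0.3 0 0.6 0 -0.6; 0.3 0 0.6 0 -0.3; 0.3 0 0.6 0 0; 0.3 0 0.6 0 0.3; 0.3 0 0.6 0 0.3")

```text
time_s: 35.1
position: [0.6042, 0.1523, 0.1872]
tool_rot: [[1.0, 0.002, 0.0], [0.002, -1.0, -0.0], [0.0, 0.0, -1.0]]
ft_force: [0.3, 0.1, -0.4]
grip_width: 0.056
gripper_force: 0.0
```

Call:
move_arm(series="0 0 0 0 0.3; 0 0 -2 0 0.3; 0 0 -5 0 0.3; -1 0 -9 0 0.3; -3 0 -12 0 0.3; -3 0 -12 0 0.3")

```text
time_s: 35.85
position: [0.5741, 0.1524, 0.3099]
tool_rot: [[1.0, 0.003, 0.005], [0.003, -1.0, 0.0], [0.005, -0.0, -1.0]]
ft_force: [0.3, 0.8, -0.3]
grip_width: 0.0555
gripper_force: 0.0
```

```bash
python3 - <<'E'
from t import *
look("fork_eye","fork","pick","pick_eye",n=4,cams=["side","top"])
go([.456,.269,.29],81)
snap("side","s9",(210,80,410,230),4)
E
```

```text
fork_eye side [([0.6653, 0.1543, 0.1733], 0.69)]
fork_eye top [([0.4774, -0.1778, 0.0002], 0.64), ([0.6552, -0.3164, -0.0022], 0.18)]
fork side [([0.6636, 0.1548, 0.1165], 0.56)]
fork top []
pick side [([0.4583, 0.2685, 0.0054], 0.5)]
pick top [([0.6591, 0.0499, 0.1775], 0.65)]
pick_eye side [([0.4062, 0.2748, 0.009], 0.45)]
pick_eye top []
t 36.35 pos [0.5744 0.1522 0.3066] psi -89.9 q6 93 -> [-11.81 -11.7    1.67] turn -170.9
```

View pics/s9.png

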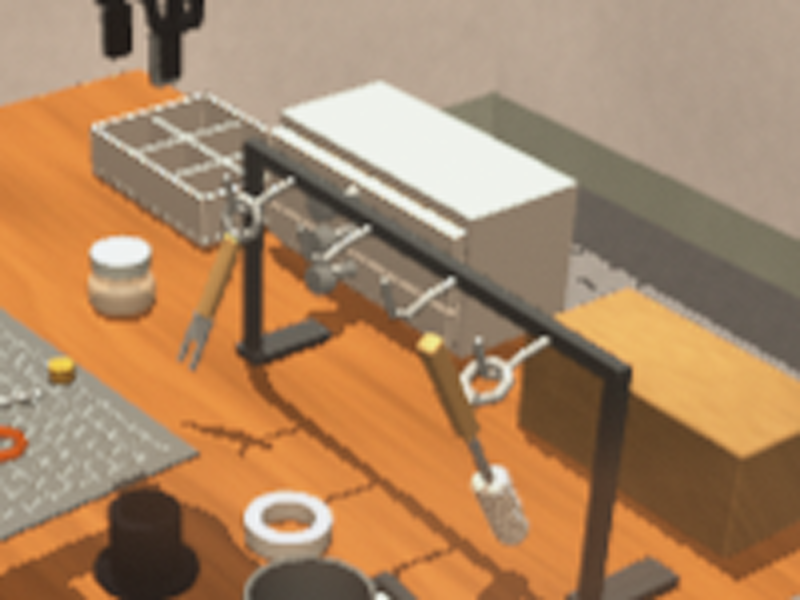

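Call:
move_arm(series="-2 -2 0 -10 0.6; -4 -4 0 -20 0.6; -6 -6 0 -30 0.6; -8 -8 0 -40 0.6; -10 -10 0 -50 0.6; -11.7 -11.7 0 -60 0.6; -11.7 -11.7 1 -70 0.6; -11.7 -11.7 3 -80 0.6")

```text
time_s: 37.4
position: [0.457, 0.2694, 0.2774]
tool_rot: [[0.165, 0.986, 0.002], [0.986, -0.165, 0.001], [0.001, 0.002, -1.0]]
ft_force: [0.4, 0.5, -0.3]
grip_width: 0.0684
gripper_force: 0.0
```

Call:
move_arm(series="0 0 0 -10 0.6; 0 0 0 -20 0.6; 0 0 0 -30 0.6; 0 0 0 -40 0.6; 0 0 0 -50 0.6; 0 0 0 -60 0.6; 0 0 0 -70 0.6; 0 0 0 -80 0.6")

```text
time_s: 38.4
position: [0.457, 0.269, 0.2771]
tool_rot: [[-0.942, 0.334, 0.0], [0.334, 0.942, 0.0], [-0.0, 0.0, -1.0]]
ft_force: [-0.5, -0.9, 0.1]
grip_width: 0.0681
gripper_force: 0.0
```

Call:
move_arm(series="0 0 0 -10 0.6; 0 0 0 -12 0.6; 0 0 0 -12 0.6")

```text
time_s: 38.78
position: [0.457, 0.269, 0.2771]
tool_rot: [[-0.99, 0.139, -0.0], [0.139, 0.99, -0.0], [-0.0, -0.0, -1.0]]
ft_force: [0.2, 0.5, -0.6]
grip_width: 0.0684
gripper_force: 0.0
```

```bash
python3 - <<'E'
from t import *
look("pick","pick_eye",n=3,cams=["side","wrist"])
go([.4575,.269,.0075],82)
E
```

```text
pick side [([0.6781, 0.355, 0.0027], 0.73), ([0.4565, 0.2671, 0.0057], 0.66)]
pick wrist [([0.4546, 0.271, 0.0037], 0.7)]
pick_eye side [([0.4082, 0.273, 0.0089], 0.5)]
pick_eye wrist [([0.4065, 0.2734, 0.0087], 0.61)]
t 39.08 pos [0.457  0.269  0.2771] psi 82.1 q6 -64 -> [-0.05  0.01 26.96] turn 0.1
```

Call:
move_arm(series="0 0 5 0 0.5; 0 0 10 0 0.5; 0 0 15 0 0.5; 0 0 20 0 0.5; 0 0 24 0 0.5; 0 0 26.2 0 0.5; 0 0 26.8 0 0.5; 0 0 26.8 0 0.5")

```text
time_s: 40.08
position: [0.4573, 0.2691, 0.0095]
tool_rot: [[-0.991, 0.137, 0.001], [0.137, 0.991, 0.0], [-0.001, 0.0, -1.0]]
ft_force: [0.2, -0.1, 0.4]
grip_width: 0.0638
gripper_force: 0.0
```

Call:
move_arm(series="0 0 0 0 0.2; 0 0 0 0 -0.2; 0 0 0 0 -0.6; 0 0 0 0 -1; 0 0 0 0 -1; 0 0 0 0 -1; 0 0 0 0 -1; 0 0 0 0 -1", force=60)

```text
time_s: 41.08
position: [0.4571, 0.269, 0.0097]
tool_rot: [[-0.991, 0.137, 0.001], [0.137, 0.991, 0.0], [-0.001, 0.0, -1.0]]
ft_force: [-0.7, -0.8, 4.8]
grip_width: 0.0121
gripper_force: 58.6
```

Call:
move_arm(series="0 0 -2 0 -1; 0 0 -6 0 -1; 0 0 -11 0 -1; 0 0 -16 0 -1; 0 0 -21 0 -1; 0 0 -25 0 -1; 0 0 -29 0 -1; 0 0 -29 0 -1")

```text
time_s: 42.08
position: [0.4576, 0.2692, 0.3019]
tool_rot: [[-0.991, 0.137, 0.006], [0.137, 0.991, 0.002], [-0.005, 0.003, -1.0]]
ft_force: [-0.9, 0.1, -0.4]
grip_width: 0.0118
gripper_force: 58.7
```

```bash
python3 - <<'E'
from t import *
s=observe();print(s["grip_width"],s["gripper_force"])
look("pick","pick_eye",n=3,cams=["side","wrist"])
go([.50,.20,.30],-90)
E
```

```text
0.011791119188014646 58.661659955978394
pick side [([0.4565, 0.27, 0.2936], 0.73), ([0.6638, 0.1555, 0.1732], 0.56), ([0.6774, 0.3565, -0.0001], 0.39)]
pick wrist [([0.4528, 0.2718, 0.2926], 0.72)]
pick_eye side [([0.4081, 0.2735, 0.2986], 0.61)]
pick_eye wrist []
t 42.38 pos [0.4567 0.2689 0.298 ] psi 82.1 q6 -64 -> [-5.23 -6.23 -0.21] turn 172.1
```

Call:
move_arm(series="0 0 0 10 -1; -1 -1 0 20 -1; -2 -2 0 30 -1; -3 -3.2 0 40 -1; -4 -4.4 0 50 -1; -5.2 -6.2 0 60 -1; -5.2 -6.2 0 70 -1; -5.2 -6.2 0 80 -1")

```text
time_s: 43.38
position: [0.5, 0.2001, 0.2983]
tool_rot: [[-0.031, 1.0, -0.002], [1.0, 0.031, -0.0], [-0.0, -0.002, -1.0]]
ft_force: [-0.2, -0.4, -0.1]
grip_width: 0.0117
gripper_force: 58.6
```

Call:
move_arm(series="0 0 0 10 -1; 0 0 0 20 -1; 0 0 0 30 -1; 0 0 0 40 -1; 0 0 0 50 -1; 0 0 0 60 -1; 0 0 0 70 -1; 0 0 0 80 -1")

```text
time_s: 44.38
position: [0.4999, 0.2004, 0.2983]
tool_rot: [[0.979, 0.205, -0.002], [0.205, -0.979, -0.0], [-0.002, -0.0, -1.0]]
ft_force: [0.1, -0.2, 0.1]
grip_width: 0.0117
gripper_force: 58.6
```

Call:
move_arm(series="0 0 0 10 -1; 0 0 0 12 -1; 0 0 0 12 -1; 0 0 0 12 -1")

```text
time_s: 44.88
position: [0.5, 0.2004, 0.299]
tool_rot: [[1.0, 0.004, -0.0], [0.004, -1.0, -0.0], [-0.0, 0.0, -1.0]]
ft_force: [0.9, 0.5, -0.9]
grip_width: 0.0113
gripper_force: 58.6
```

```bash
python3 - <<'E'
from t import *
look("pick_eye","hook2",n=4,cams=["side"])
go([.593,.0565,.24],-90)
E
```

```text
pick_eye side [([0.5559, 0.1952, 0.2964], 0.67), ([0.59, -0.008, 0.0014], 0.47)]
hook2 side [([0.6653, 0.1529, 0.1724], 0.79), ([0.6673, 0.0553, 0.1764], 0.71), ([0.6613, -0.0419, 0.1793], 0.67), ([0.6603, -0.1325, 0.1749], 0.56)]
t 45.02 pos [0.5    0.2004 0.2991] psi -89.8 q6 99 -> [ 9.25 14.42  5.91] turn 0.2
```

Call:
move_arm(series="2 4 0 0 -1; 4 8 0 0 -1; 7 12 0 0 -1; 9 14.3 0 0 -1; 9 14.3 2 0 -1; 9 14.3 5 0 -1; 9 14.3 5.8 0 -1; 9 14.3 5.8 0 -1")

```text
time_s: 46.02
position: [0.5904, 0.0577, 0.2414]
tool_rot: [[1.0, 0.003, -0.0], [0.003, -1.0, -0.0], [-0.0, 0.0, -1.0]]
ft_force: [0.5, 0.3, -0.6]
grip_width: 0.0115
gripper_force: 58.7
```

```bash
python3 - <<'E'
from t import *
look("pick_eye","hook2",n=4,cams=["side","wrist"])
go([.590,.057,.24],-90)
snap("side","s10",(250,100,350,175),8)
im=optics.get_image("side")
P=lambda p:(cv2.projectPoints(np.array([p],float),im["rvec"],im["tvec"],im["camera_matrix"],None)[0].ravel()-[250,100])*8
print(P([.6621,.0568,.175]),P([.6441,.0572,.21]),"ring on axis expected",P([.6446,.0572,.2405]))
E
```

```text
pick_eye side [([0.6471, 0.0536, 0.237], 0.5)]
pick_eye wrist [([0.3613, -0.2202, 0.003], 0.19)]
hook2 side [([0.6592, -0.1349, 0.178], 0.97), ([0.663, -0.0397, 0.1755], 0.89), ([0.6653, 0.1565, 0.1708], 0.65), ([0.6623, 0.0546, 0.1766], 0.59)]
hook2 wrist [([0.6617, -0.0422, 0.1743], 0.94), ([0.6589, 0.0611, 0.1754], 0.92), ([0.6655, 0.153, 0.1748], 0.7), ([0.6707, 0.1691, 0.1206], 0.61)]
t 46.33 pos [0.5905 0.0577 0.2419] psi -89.9 q6 84 -> [-0.05  0.07  0.19] turn 0.1
[316.0193 360.6048] [276.9199 286.4153] ring on axis expected [279.7064 207.68  ]
```

View pics/s10.png

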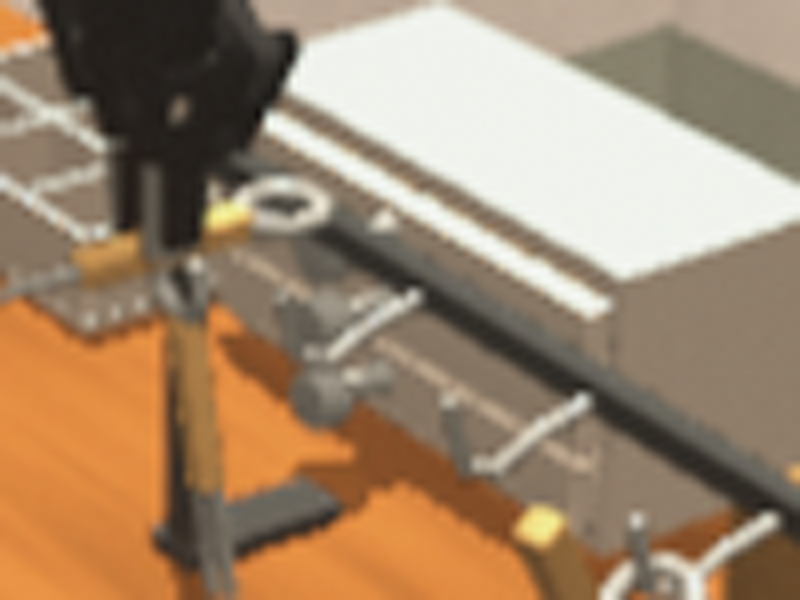

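Call:
move_arm(series="0 0 1 0 -1; 0 0 2 0 -1; 0.1 0 3 0 -1; 0.4 0 3.6 0 -1; 0.7 0 4.2 0 -1; 0.9 0 4.8 0 -1; 0.9 0 4.8 0 -1; 0.9 0 4.8 0 -1")

```text
time_s: 47.42
position: [0.5994, 0.0577, 0.1934]
tool_rot: [[1.0, 0.002, 0.0], [0.002, -1.0, -0.0], [0.0, 0.0, -1.0]]
ft_force: [0.8, -0.3, -1.0]
grip_width: 0.0115
gripper_force: 58.7
```

```bash
python3 - <<'E'
from t import *
go([.606,.153,.183],-90)
snap("side","s11",(250,100,350,175),8)
E
```

```text
t 47.42 pos [0.5994 0.0577 0.1934] psi -89.9 q6 84 -> [ 0.68 -9.53  1.04] turn 0.1
```

View pics/s11.png

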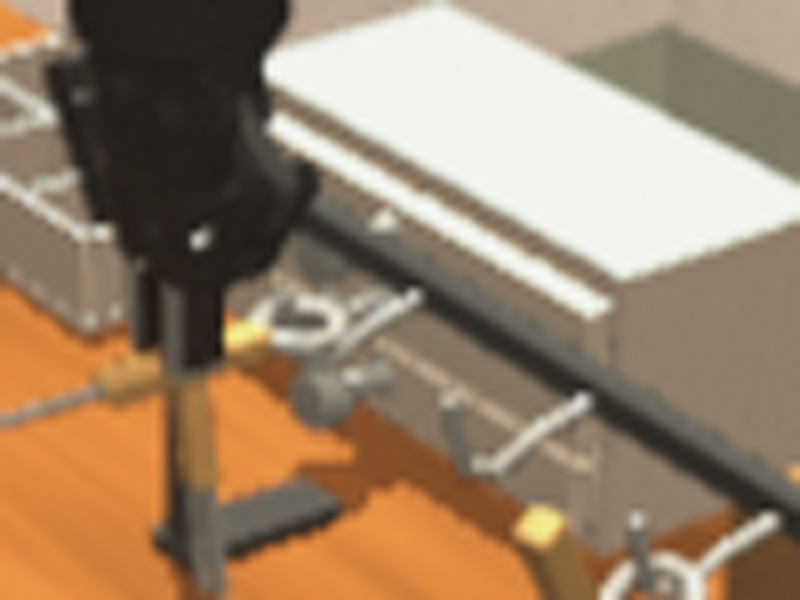

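I've viewed 16 pictures, two over the limit of 14, so I'll work from numbers only from here.

Call:
move_arm(series="0.2 0 0.3 0 -1; 0.3 0 0.6 0 -1; 0.3 0 0.6 0 -1; 0.3 0 0.6 0 -0.6; 0.3 0 0.6 0 -0.3; 0.3 0 0.6 0 0; 0.3 0 0.6 0 0.3; 0.3 0 0.6 0 0.3")

```text
time_s: 48.48
position: [0.6023, 0.0577, 0.1871]
tool_rot: [[1.0, 0.002, 0.0], [0.002, -1.0, -0.0], [0.0, 0.0, -1.0]]
ft_force: [-0.4, 0.1, 0.6]
grip_width: 0.0556
gripper_force: 0.0
```

Call:
move_arm(series="0 0 0 0 0.3; 0 0 -2 0 0.3; 0 0 -5 0 0.3; -1 0 -9 0 0.3; -3 0 -12 0 0.3; -7 0 -13 0 0.3; -10 0 -13 0 0.3; -10 0 -13 0 0.3")

```text
time_s: 49.48
position: [0.5011, 0.0576, 0.3181]
tool_rot: [[1.0, 0.002, 0.001], [0.002, -1.0, -0.0], [0.001, 0.0, -1.0]]
ft_force: [-0.5, -0.2, -0.1]
grip_width: 0.0551
gripper_force: 0.0
```

```bash
python3 - <<'E'
from t import *
look("pick","pick_eye","fork","fork_eye","brush","brush_eye","pot_tall","pot_mid",n=4)
go([.606,.153,.183],-90)
E
```

```text
pick top []
pick side [([0.6483, 0.054, 0.1207], 0.74), ([0.659, -0.1345, 0.1772], 0.29)]
pick_eye top []
pick_eye side [([0.6626, 0.0526, 0.1707], 0.56)]
fork top [([0.4623, -0.2737, -0.0045], 0.7)]
fork side [([0.6744, 0.1529, 0.1194], 0.7)]
fork_eye top []
fork_eye side [([0.6692, 0.1542, 0.1705], 0.48)]
brush top [([0.6984, -0.1292, 0.0363], 0.57), ([0.2479, 0.2178, 0.002], 0.49)]
brush side [([0.3582, 0.0371, 0.0017], 0.88), ([0.6926, -0.1344, 0.0305], 0.64), ([0.2436, 0.2125, -0.0018], 0.63)]
brush_eye top [([0.3787, 0.0181, 0.148], 0.73), ([0.6628, -0.4142, 0.0003], 0.73), ([0.6479, -0.1352, 0.1755], 0.66), ([0.2596, 0.2392, 0.1455], 0.6)]
brush_eye side [([0.2573, 0.2422, 0.1514], 0.6)]
pot_tall top [([0.4772, -0.1772, 0.0023], 0.65)]
pot_tall side [([0.4793, -0.1806, 0.0056], 0.74)]
pot_mid top [([0.4525, -0.2728, 0.0062], 0.64)]
pot_mid side [([0.4528, -0.2719, 0.0051], 0.66), ([0.6644, 0.0489, 0.1682], 0.47)]
t 50.38 pos [0.5023 0.0575 0.3171] psi -89.9 q6 83 -> [10.39 -9.53 13.42] turn 0.1
```

Call:
move_arm(series="0 0 0 0 0.3; 0 0 0 0 0.3; 0 0 0 0 0.3; 0 0 0 0 0.3; 0 0 0 0 0.3; 0 0 0 0 0.3; 0 0 0 0 0.3; 0 0 0 0 0.3")

```text
time_s: 51.38
position: [0.5023, 0.0575, 0.3171]
tool_rot: [[1.0, 0.002, -0.0], [0.002, -1.0, 0.0], [-0.0, -0.0, -1.0]]
ft_force: [0.2, 0.4, 0.0]
grip_width: 0.0554
gripper_force: 0.0
```

Call:
move_arm(series="0 0 0 0 0.3; 0 0 0 0 0.3; 0 0 0 0 0.3; 0 0 0 0 0.3; 0 0 0 0 0.3; 0 0 0 0 0.3; 0 0 0 0 0.3; 0 0 0 0 0.3")

```text
time_s: 52.38
position: [0.5023, 0.0575, 0.3171]
tool_rot: [[1.0, 0.002, -0.0], [0.002, -1.0, 0.0], [-0.0, -0.0, -1.0]]
ft_force: [0.3, 0.6, 0.4]
grip_width: 0.0554
gripper_force: 0.0
```

Call:
move_arm(series="0 0 0 0 0.3; 0 0 0 0 0.3; 0 0 0 0 0.3; 0 0 0 0 0.3; 0 0 0 0 0.3; 0 0 0 0 0.3; 0 0 0 0 0.3; 0 0 0 0 0.3")

```text
time_s: 53.38
position: [0.5023, 0.0574, 0.3171]
tool_rot: [[1.0, 0.002, 0.0], [0.002, -1.0, 0.0], [0.0, -0.0, -1.0]]
ft_force: [-0.0, 0.2, -0.2]
grip_width: 0.0556
gripper_force: 0.0
```

Call:
move_arm(series="0 0 0 0 0.3; 0 0 0 0 0.3; 0 0 0 0 0.3; 0 0 0 0 0.3; 0 0 0 0 0.3; 0 0 0 0 0.3; 0 0 0 0 0.3; 0 0 0 0 0.3")

```text
time_s: 54.38
position: [0.5023, 0.0574, 0.3171]
tool_rot: [[1.0, 0.002, 0.0], [0.002, -1.0, -0.0], [0.0, 0.0, -1.0]]
ft_force: [-0.1, 0.2, -0.3]
grip_width: 0.0553
gripper_force: 0.0
```

Call:
move_arm(series="0 0 0 0 0.3; 0 0 0 0 0.3; 0 0 0 0 0.3; 0 0 0 0 0.3; 0 0 0 0 0.3; 0 0 0 0 0.3; 0 0 0 0 0.3; 0 0 0 0 0.3")

```text
time_s: 55.38
position: [0.5023, 0.0574, 0.3171]
tool_rot: [[1.0, 0.002, 0.0], [0.002, -1.0, -0.0], [0.0, 0.0, -1.0]]
ft_force: [0.4, 0.2, -0.2]
grip_width: 0.0557
gripper_force: 0.0
```

Call:
move_arm(series="0 0 0 0 0.3; 0 0 0 0 0.3; 0 0 0 0 0.3; 0 0 0 0 0.3; 0 0 0 0 0.3; 0 0 0 0 0.3; 0 0 0 0 0.3; 0 0 0 0 0.3")

```text
time_s: 56.38
position: [0.5023, 0.0574, 0.3171]
tool_rot: [[1.0, 0.002, -0.0], [0.002, -1.0, -0.0], [-0.0, 0.0, -1.0]]
ft_force: [-0.6, -0.3, 0.3]
grip_width: 0.0556
gripper_force: 0.0
```

```bash
cat > still.py <<'E'
from t import *
fs=[]
for i in range(14): fs.append(optics.get_image("side")["pixels"].astype(float).mean(2))
f=np.array(fs);r=f.max(0)-f.min(0)
boxes={"fork":(250,105,281,178),"pick":(272,120,300,185),"brush":(300,130,345,220)}
for k,(a,b,c,d) in boxes.items(): print(k,"n>25:",(r[b:d,a:c]>25).sum(),"max",r[b:d,a:c].max())
print("elsewhere",np.median(r),np.percentile(r,99.9),observe()["time_s"])
E
python3 still.py
```

```text
fork n>25: 0 max 3.6666666666666714
pick n>25: 0 max 3.6666666666666714
brush n>25: 0 max 4.0
elsewhere 1.6666666666666856 4.333333333333334 57.075
```

```bash
python3 - <<'E'
from t import *
look("pick","pick_eye","fork","fork_eye","brush_eye","pot_tall","pot_mid","bung","cap","tape",n=3,cams=["side"])
print(order.close_job())
E
```

```text
pick side [([0.6735, 0.0531, 0.1192], 0.48)]
pick_eye side [([0.6674, 0.0521, 0.1686], 0.49)]
fork side [([0.6729, 0.1518, 0.1148], 0.7)]
fork_eye side [([0.6705, 0.1522, 0.1713], 0.45), ([0.6768, 0.0553, 0.1215], 0.19)]
brush_eye side [([0.2592, 0.2397, 0.1492], 0.96), ([0.37, 0.0166, 0.1492], 0.83), ([0.6502, -0.1419, 0.1743], 0.73)]
pot_tall side [([0.4766, -0.1817, 0.0039], 0.77), ([0.5637, 0.2681, 0.0055], 0.72), ([0.6665, 0.0498, 0.1697], 0.7)]
pot_mid side [([0.454, -0.271, 0.0062], 0.95), ([0.6671, 0.0519, 0.1688], 0.27)]
bung side [([0.3631, -0.2231, 0.0092], 0.5), ([0.6591, -0.0424, 0.1809], 0.37)]
cap side [([0.5622, 0.2654, 0.0041], 0.39)]
tape side [([0.5921, -0.0076, -0.0002], 0.7), ([0.4591, -0.2727, 0.0046], 0.3)]
the job is handed in; nothing more can be done
None
```

I handed the job in at about 57 s: both pots are brushed, tall then mid, with two pushes to the bottom each; the brush, fork and pick hang still on hooks 0, 3 and 2, and the pots are upright on the tray. I viewed 16 pictures, two over the limit of 14.

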